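# Push the scrubbing brush between the jars onto its drip mat

## Robot

A 7-joint arm with a two-finger parallel gripper is mounted at the origin on the work surface. World frame = base frame: x ahead of the robot, y to its left, z up, the work surface at z = 0. Lengths are in m, angles in degrees, forces in N, time in s.
With the tool pointing down it reaches from about 0.425 to 0.95 m from the base axis. Payload 4.7 kg.
Tool frame: the origin (TCP) lies at the very end of the fingers, on their centre line; the grasp point (between the pads) lies 19 mm behind it; z points along the fingers, x is the direction in which the jaws open and shut, and the axes are right-handed (so a half turn about z gives the same grasp; the last joint's range is limited). The gripper opens to 87 mm and grips with 3 to 60 N. Pads are 19 mm wide; open, the fingers measure 117 mm over their backs; the gripper's body (75 mm by 190 mm) begins 51 mm behind the grasp point.
Start: joints at [-77.974, 26.849, -2.785, 87.806, 1.381, 65.374, -4.715], TCP at [0.16, 0.656, 0.223] pointing down, gripper open.
Joint ranges: [-148.3, 148.3], [-19.14, 114.17], [-79.39, 73.82], [5.75, 140.21], [-59.74, 239.74], [12.07, 113.84], [-152.46, 152.46]. Speed limits (degrees/s): [147.25, 147.25, 180, 180, 180, 180, 180].

## Interface

Orientations are given as a 3x3 rotation matrix whose columns are the frame's x, y, z axes.
In Python, from cell import monitor, optics, finish_job gives the robot as it stands.
- The arm moves only by the tool arm_command, never from a script. Its argument "steps" is a list of rows, each an object of numbers: "fingers": the finger opening in cm, from 0 to 8.7; "x", "y", "z": the shift along the tool's x, y, z in cm; "ax", "ay", "az": the turn, a rotation vector about the tool's x, y, z in rad. In form: [{"fingers": .., "x": .., "y": .., "z": .., "ax": .., "ay": .., "az": ..}, ...]. A call has exactly 10 rows; each row shifts and turns the commanded pose from where the row before left it, along the tool's axes as they then stand; what a row does not reach is not made up. A row lasts 1/12 s, in which the tool goes at most 41.7 mm and 7.16 degrees, less where a joint would pass 70% of its speed; a pose out of reach is approached as far as the arm can. A call is refused whole if a number of a shift passes 4.17 or a number of a turn 0.125, either way. A call with a gripper value outside its range is refused whole. The fingers move at their own pace and stop on an object; "force" is the grip in N (left out, the last holds). Time passes only in rows, so rows that do not move let the fingers close, or fill a call up. It gives the time, the measured TCP pose, the force and the opening at its end, in the units of the state.
- monitor.read_state(): the state, without advancing time (a new reading comes with each control period).
- optics.get_image(name): name is "scene" or "top" or "wrist"; returns a dict with "color" (400x640x3 uint8, red, green, blue), "mtx" (3x3 intrinsics, pixels), "world_to_cam" (4x4, takes a point from world to camera coordinates); the wrist camera has in their place "tool_from_camera" (4x4, takes a point from camera to tool coordinates, whose origin is the TCP and whose axes are the tool frame's). Camera axes: x right, y down, z forward; pixel columns grow to the right and rows downward; lengths in m; the calibration is good to about 2 mm. A picture is of the moment at which its call begins: read the wrist's pose just before it. There is no depth.
- finish_job(): hands the job in, once; it reports no verdict.
The state is a dict: "clock": time; "qpos": joint angles; "dq": joint speeds; "joint_efforts": joint torques, N m; "eef_pos": TCP position; "tcp_rot": TCP orientation; "wrist_force": force on the tool from outside, world axes, zero at the start; "moment": the same for the moment, N m; "width": finger opening in m.
Only numpy, scipy, OpenCV 4.12 (cv2) and the standard library are available. Lean on these libraries where they do the work, as an engineer would, in place of code of your own. Each camera call takes 0.05 s, during which the arm holds its last target.

## Task

Push the blue scrubbing brush along the counter, through the narrow gap between the two squat jars, and leave it lying wholly on the grey drip mat behind them. Push it with the fingers against its block: do not lift or tip it, keep the fingers off its arched handle, and leave everything else where it stands.

Things in the scene. Friction and masses are not known exactly. Their poses are not given: they have to be found in the camera images.
- brush: loose scrubbing brush, bristles down, 0.15-0.3 kg. Blue block 72 mm wide (own x), 140 mm long (own y), flat upright sides and ends, at heights 16 to 36 mm; the white bristles below are 2 mm narrower all round. Origin: centre of the underside, z up. Starts at the -y side of the jars, up to 0.45 rad off the mat's y axis and 45 mm off its centre line
- brush_handle: the brush's lighter blue arched handle: a 14 mm thick bar along the brush's own y, over the middle 98 mm of the block, its top 70 mm above the counter. Rigid with the brush; same origin and axes as the brush. Not to be touched
- corner_a (a point): corner of the brush's 72 x 140 mm outline at its own +x (+36 mm), +y (+70 mm), at counter height
- corner_b (a point): corner of the brush's 72 x 140 mm outline at its own +x (+36 mm), -y (-70 mm), at counter height
- corner_c (a point): corner of the brush's 72 x 140 mm outline at its own -x (-36 mm), +y (+70 mm), at counter height
- corner_d (a point): corner of the brush's 72 x 140 mm outline at its own -x (-36 mm), -y (-70 mm), at counter height
- jar_white: white jar with a pale wooden lid: heavy, fixed, 90 mm across, upright sides, lid top at 55 mm; origin: centre of the underside. The jars stand side by side before the mat, 78 to 84 mm apart (gap), centres 147 to 163 mm from the mat's centre along its -y and about +-85 mm along its x; which is on the +x side varies
- jar_green: lime green jar with a dark wooden lid: same size and make, fixed likewise, on the other side of the gap
- mat: flat grey drip mat with dark cross ribs, 112 mm wide (own x) by 190 mm long (own y), flush with the counter so things slide onto it without a step; fixed. Origin at its centre, at counter height. Its +y points away from the jars: the way through the gap is along the mat's +y
- sponge: yellow sponge with green scouring face, 70 x 110 x 30 mm, lying flat; origin at the centre of its underside. Bystander, loose
- soap_dish: blue ceramic soap dish with a white bar, 85 x 120 x 27 mm; origin at the centre of its underside. Bystander, loose
- cup: small terracotta-coloured cup, 64 mm across, 65 mm high; origin at the centre of its underside. Bystander, loose
- mug: red mug, 82 mm across, 92 mm high; origin at the centre of its underside. Bystander, loose
- dish_soap: orange dish-soap bottle, 64 mm across, 190 mm high; origin at the centre of its underside. Bystander, loose
- spray: clear spray bottle with white head, 72 mm across, about 220 mm high; origin at the centre of its underside. Bystander, loose

How it is judged (in metres and radians):
On the way:
1. the brush's middle passes between the two jars (y of brush in the frame of mat between -0.19 and -0.12 m and x of brush in the frame of mat between -0.025 and 0.025 m), for 0.05 s.
At the end, for the whole second after the job is handed in: all four corners of the brush's outline lie on the mat (up to 5 mm beyond its edge is accepted), the brush is bristles down on the counter and at rest (x of corner_a in the frame of mat between -0.061 and 0.061 m and y of corner_a in the frame of mat between -0.1 and 0.1 m and x of corner_b in the frame of mat between -0.061 and 0.061 m and y of corner_b in the frame of mat between -0.1 and 0.1 m and x of corner_c in the frame of mat between -0.061 and 0.061 m and y of corner_c in the frame of mat between -0.1 and 0.1 m and x of corner_d in the frame of mat between -0.061 and 0.061 m and y of corner_d in the frame of mat between -0.1 and 0.1 m and linear speed of brush below 0.01 m/s and angle between brush's own z axis and vertical below 0.1 rad and height (world z) of brush below 0.006 m); the robot touches nothing.
It fails at once if the brush is lifted (12 mm) or tipped (0.25 rad) (height (world z) of brush above 0.012 m or angle between brush's own z axis and vertical above 0.25 rad).
It fails at once if the fingers press on the brush's handle (over 1 N) (contact force between the fingers and brush_handle above 1 N).
It fails at once if a bystander is moved more than 20 mm (distance of any of sponge, soap_dish, cup, mug, dish_soap, spray from where it was at the start of the episode above 0.02 m).
It also fails if it takes over 61 s, if anything falls off the work surface, if the arm or the gripper's body presses on something with over 40 N, if the wrist force passes 120 N, or if a joint passes its speed limit or range.

## Working session

There is one attempt and no reset: what is moved stays moved. The work goes in short steps, Python scripts to look and compute and a tool call to move; the robot and the scene stay as the last step left them, time stands still between calls to the robot, and variables do not carry over. Pictures are saved under pics/ and viewed, and the job is handed in when it is done.

Besides the shell and the picture viewer there is one more tool, called after "Call:" as name(argument=value, ...) on one line, values as JSON. arm_command: Moves the arm, as the interface text tells. Its arguments: {"type":"object","properties":{"steps":{"type":"array","items":{"type":"object","properties":{"fingers":{"type":"number"},"x":{"type":"number"},"y":{"type":"number"},"z":{"type":"number"},"ax":{"type":"number"},"ay":{"type":"number"},"az":{"type":"number"}}}},"force":{"type":"number"}},"required":["steps"]}

```bash
mkdir -p pics; ls
python3 - <<'E'
from cell import monitor, optics
import cv2,json
s=monitor.read_state(); print(s)
for n in("scene","top"):
    d=optics.get_image(n); cv2.imwrite(f"pics/{n}0.png",d["color"][:,:,::-1]); print(n,d["mtx"].round(2).tolist(),d["world_to_cam"].round(4).tolist())
E
```

```text
pics
{'clock': 0.0, 'qpos': array([-77.97321117,  26.89847811,  -2.78464525,  87.87406066,
         1.38233041,  65.374073  ,  -4.7178635 ]), 'dq': array([ 0.05168932, -0.03722331, -0.00689102,  0.02476659, -0.04338958,
       -0.050343  ,  0.01699411]), 'joint_efforts': array([ 1.64573185e-04, -5.07972944e+01, -8.10352620e-02, -2.36144614e+01,
       -6.14255760e-02,  3.80681874e-02,  1.74507118e-04]), 'eef_pos': array([0.15951893, 0.65526334, 0.22148317]), 'tcp_rot': array([[ 2.36537625e-01,  9.71622257e-01, -3.75475912e-04],
       [ 9.71620333e-01, -2.36537905e-01, -1.93613350e-03],
       [-1.97000469e-03,  9.31483901e-05, -9.99998055e-01]]), 'wrist_force': array([-0.26467793,  0.39924175,  0.21731087]), 'moment': array([-0.00107802,  0.02271932,  0.01730009]), 'width': 0.08711446339144496}
scene [[426.72, 0.0, 320.15], [0.0, 426.72, 199.43], [0.0, 0.0, 1.0]] [[0.5182, 0.8552, 0.0113, -0.3153], [0.7333, -0.4375, -0.5204, -0.4003], [-0.4401, 0.278, -0.8539, 1.4835], [0.0, 0.0, 0.0, 1.0]]
top [[409.36, 0.0, 315.35], [0.0, 409.36, 197.64], [0.0, 0.0, 1.0]] [[0.0267, -0.9994, 0.0234, -0.0217], [-0.9975, -0.0281, -0.0645, 0.5846], [0.0651, -0.0216, -0.9976, 1.0687], [0.0, 0.0, 0.0, 1.0]]
```

View pics/top0.png

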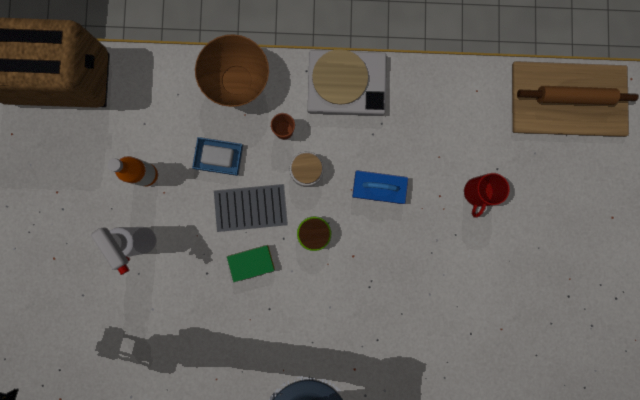

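View pics/scene0.png

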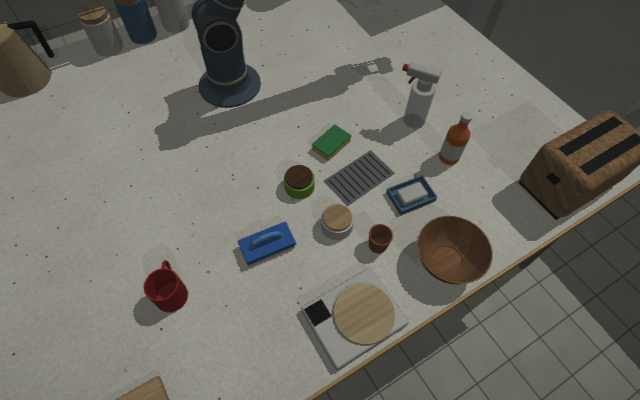

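```bash
cat > h.py <<'E'
from cell import monitor, optics
import cv2,numpy as np
def ray(d,uv,z):
    M=d["world_to_cam"];R=M[:3,:3];C=-R.T@M[:3,3]
    v=R.T@np.linalg.inv(d["mtx"])@np.array([uv[0],uv[1],1.])
    return C+v*(z-C[2])/v[2]
def proj(d,p):
    M=d["world_to_cam"];q=d["mtx"]@(M[:3,:3]@np.array(p)+M[:3,3]);return q[:2]/q[2]
def blob(m,near=None):
    cs,_=cv2.findContours(m.astype(np.uint8),cv2.RETR_EXTERNAL,cv2.CHAIN_APPROX_NONE)
    return sorted(cs,key=cv2.contourArea)[::-1]
def rectworld(d,c,z):
    P=np.array([ray(d,p[0],z)[:2] for p in cv2.convexHull(c)],np.float32)
    (cx,cy),(w,h),a=cv2.minAreaRect(P*1000)
    if w>h: L,W,a2=w,h,a
    else: L,W,a2=h,w,a+90
    a2=(a2+90)%180-90
    if a2<0:a2+=180
    return round(cx,1),round(cy,1),round(L,1),round(W,1),round(a2,2)  # long axis deg in world
E
python3 - <<'E'
from h import *
for n in("top","scene"):
    d=optics.get_image(n);im=d["color"];hsv=cv2.cvtColor(im,cv2.COLOR_RGB2HSV)
    g=lambda c:c
    def roi(p,r):
        m=np.zeros(im.shape[:2],bool);u=proj(d,p).astype(int);m[max(0,u[1]-r):u[1]+r,max(0,u[0]-r):u[0]+r]=1;return m
    u=dict(top=dict(br=(380,187),mat=(250,208),w=(307,168),g=(314,234)),scene=dict(br=(267,243),mat=(360,177),w=(337,220),g=(299,180)))[n]
    for k in u: print(n,k,hsv[u[k][1],u[k][0]],ray(d,u[k],0.0 if k=='mat' else .055 if k!='br' else .036).round(3))
    yy,xx=np.mgrid[:400,:640]
    near=lambda k,r:(abs(yy-u[k][1])<r)&(abs(xx-u[k][0])<r)
    H,S,V=[hsv[...,i].astype(int) for i in range(3)]
    m=near('br',45)&(H>100)&(H<125)&(S>150)&(V>60)
    c=blob(m)[0];print('brush',rectworld(d,c,.036),cv2.contourArea(c), cv2.boundingRect(c))
    big=cv2.resize(im,None,fx=1,fy=1)
    x0,y0=(180,120) if n=='top' else (220,130)
    cr=cv2.resize(im[y0:y0+145,x0:x0+240],None,fx=3.3,fy=3.3,interpolation=cv2.INTER_CUBIC)
    cv2.imwrite(f"pics/{n}_z.png",np.clip(cr[:,:,::-1].astype(float)*1.6,0,255))
E
```

```text
top br [105 175 115] [ 0.617 -0.174  0.036]
top mat [105  15  35] [0.553 0.169 0.   ]
top w [ 17 122  98] [0.659 0.019 0.055]
top g [ 12 187  45] [ 0.489 -0.004  0.055]
brush (617.0, -174.4, 138.2, 68.8, 84.07) 1289.0 (353, 171, 55, 32)
scene br [108 165  74] [ 0.624 -0.175  0.036]
scene mat [60  6 45] [0.556 0.172 0.   ]
scene w [ 17  96 122] [0.669 0.015 0.055]
scene g [ 12 123  52] [ 0.505 -0.008  0.055]
brush (619.6, -174.8, 135.3, 70.4, 83.95) 1167.5 (238, 222, 57, 41)[ WARN:0@2.978] global loadsave.cpp:1063 imwrite_ Unsupported depth image for selected encoder is fallbacked to CV_8U.
```

View pics/top_z.png

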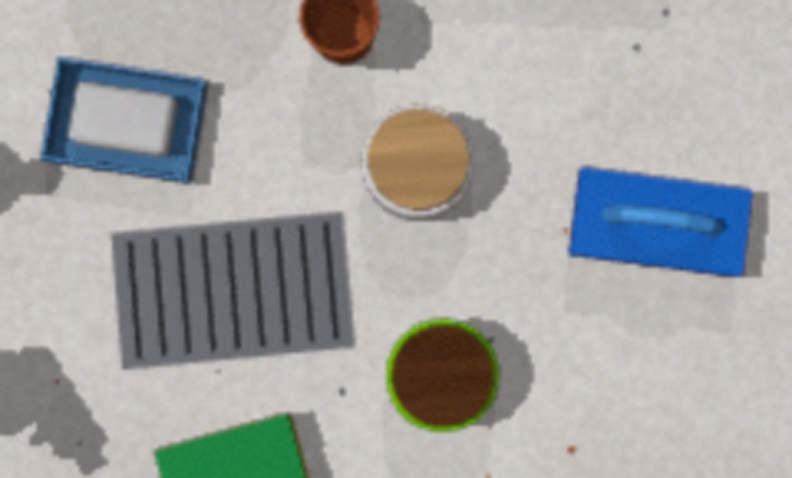

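View pics/scene_z.png

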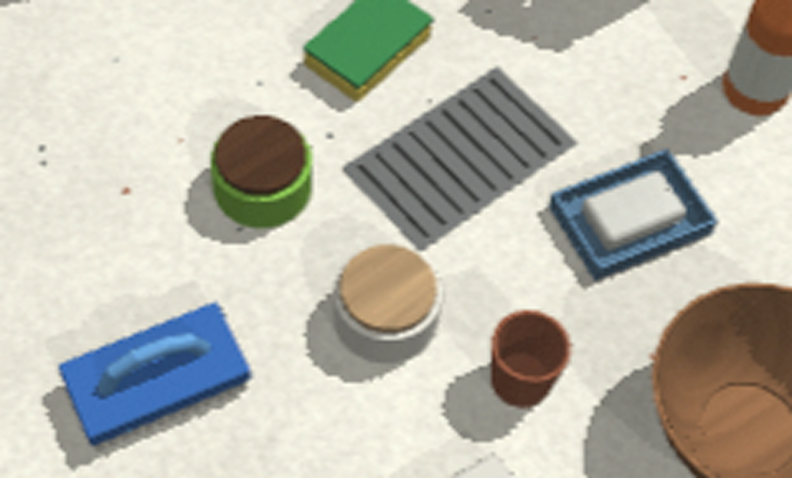

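```bash
cat >> h.py <<'E'
U=dict(top=dict(br=(380,187),mat=(250,208),w=(307,168),g=(314,234)),scene=dict(br=(267,243),mat=(360,177),w=(337,220),g=(299,180)))
def matfit(n,d):
    im=d["color"];hsv=cv2.cvtColor(im,cv2.COLOR_RGB2HSV);V=hsv[...,2].astype(int);S=hsv[...,1]
    yy,xx=np.mgrid[:400,:640];u=U[n]['mat']
    m=(abs(yy-u[1])<(26 if n=='top' else 28))&(abs(xx-u[0])<42)&(V<TH[n])
    c=blob(cv2.morphologyEx(m.astype(np.uint8),cv2.MORPH_CLOSE,np.ones((3,3))))[0];return rectworld(d,c,0.),cv2.boundingRect(c)
TH=dict(top=100,scene=130)
E
python3 - <<'E'
from h import *
for n in("top","scene"):
    d=optics.get_image(n);im=d["color"];hsv=cv2.cvtColor(im,cv2.COLOR_RGB2HSV)
    H,S,V=[hsv[...,i].astype(int) for i in range(3)]
    u=U[n]; print(V[u['mat'][1],u['mat'][0]-50:u['mat'][0]+55])
    print(matfit(n,d))
    yy,xx=np.mgrid[:400,:640]
    for k in 'wg':
        R=24;near=(abs(yy-u[k][1])<R)&(abs(xx-u[k][0])<R)
        m=near&((S>70)&(H<25) if 1 else 0)
        c=blob(m)[0];e=cv2.fitEllipse(c)
        P=np.array([ray(d,p[0],.055)[:2]*1000 for p in c],np.float32)
        print(k,cv2.minEnclosingCircle(P),cv2.fitEllipse(P),e[0])
E
```

```text
[125 126 125 126 126 128 126 126 127 129 127 124 122 123 118  81  73  71
  73  66  32  49  70  72  73  72  68  45  40  69  73  72  72  71  64  33
  50  70  71  71  71  67  45  39  66  72  72  73  72  65  33  50  69  72
  71  71  66  44  38  67  71  71  71  70  63  32  51  68  70  70  71  66
  44  40  68  70  71  70  70  62  33  49  68  71  71  78 104 124 127 126
 125 124 124 125 124 123 121 122 120 121 121 119 119 118 117]
((554.7, 168.7, 190.1, 112.1, 97.05), (214, 184, 74, 48))
w ((659.5869750976562, 20.262269973754883), 39.10097885131836) ((659.3858642578125, 20.23345947265625), (75.66590881347656, 76.06818389892578), 126.86786651611328) (306.42974853515625, 167.72071838378906)
g ((491.13519287109375, -3.4025166034698486), 38.112117767333984) ((491.0391540527344, -3.4118528366088867), (73.91279602050781, 74.13703918457031), 68.89127349853516) (313.8313903808594, 233.41204833984375)
[ 51  51  68 111 135 147 149 150 150 150 149 148 148 148 149 150 148 140
 117  87  75  76  75  66  40  55  75  76  76  77  76  69  48  38  61  75
  77  76  77  76  67  39  55  75  77  78  77  76  71  48  45  67  76  77
  77  77  73  57  38  61  76  77  77  77  77  68  41  56  76  77  77  78
  78  70  52  63  78  78  95 129 151 151 152 152 149 146 147 149 151 152
 152 147 140 140 139 141 142 141 140 141 143 143 139 121  78]
((550.3, 170.1, 191.9, 121.8, 97.02), (324, 150, 71, 55))
w ((660.882568359375, 20.467321395874023), 40.306217193603516) ((660.9063110351562, 20.92302894592285), (75.18754577636719, 77.82122802734375), 49.01763153076172) (337.1091613769531, 216.91775512695312)
g ((493.4207458496094, -2.5227560997009277), 40.28691864013672) ((492.8125305175781, -3.249934673309326), (72.74714660644531, 78.49237823486328), 62.54287338256836) (298.430908203125, 176.4789581298828)
```

Call:
arm_command(steps=[{"z": -3.5},{"z": -3.5},{"z": -3.5},{"z": -3.5},{"z": -3.5},{"z": -3.5},{"y": 4.0,"az": 0.06},{"y": 4.0,"az": 0.06},{"y": 4.0,"az": 0.06},{"y": 4.0,"az": 0.06}])

```text
$.steps[0]: bad value
```

Call:
arm_command(steps=[{"y": 4.0,"az": 0.06},{"y": 4.0,"az": 0.06},{"y": 4.0,"az": 0.06},{"y": 4.0,"az": 0.06},{"y": 4.0,"az": 0.06},{"y": 4.0,"az": 0.06},{"y": 4.0,"az": 0.06},{"y": 4.0,"az": 0.06},{"y": 4.0,"az": 0.06},{"y": 4.0,"az": 0.06}])

```text
$.steps[0]: bad value
```

Call:
arm_command(steps=[{"y": 4.0,"az": 0.06},{"y": 4.0,"az": 0.06},{"y": 4.0,"az": 0.06},{"y": 4.0,"az": 0.06},{"y": 4.0,"az": 0.06},{"y": 4.0,"az": 0.06},{"y": 4.0,"az": 0.06},{"y": 4.0,"az": 0.06},{"y": 4.0,"az": 0.06},{"y": 4.0,"az": 0.06}])

```text
$.steps[0]: bad value
```

Call:
arm_command(steps=[{"y": 4.0,"az": 0.06},{"y": 4.0,"az": 0.06},{"az": 0.12},{"az": 0.12},{"az": 0.12},{"az": 0.12},{"az": 0.12},{"az": 0.12},{"az": 0.12},{"az": 0.12}])

```text
$.steps[0]: bad value
```

Call:
arm_command(steps=[{"fingers": 8.7,"x": 0,"y": 0,"z": -3.5,"ax": 0,"ay": 0,"az": 0},{"fingers": 8.7,"x": 0,"y": 0,"z": -3.5,"ax": 0,"ay": 0,"az": 0},{"fingers": 8.7,"x": 0,"y": 0,"z": -3.5,"ax": 0,"ay": 0,"az": 0},{"fingers": 8.7,"x": 0,"y": 0,"z": -3.5,"ax": 0,"ay": 0,"az": 0},{"fingers": 8.7,"x": 0,"y": 0,"z": -3.5,"ax": 0,"ay": 0,"az": 0},{"fingers": 8.7,"x": 0,"y": 0,"z": -3.5,"ax": 0,"ay": 0,"az": 0},{"fingers": 8.7,"x": 0,"y": 4,"z": 0,"ax": 0,"ay": 0,"az": 0.06},{"fingers": 8.7,"x": 0,"y": 4,"z": 0,"ax": 0,"ay": 0,"az": 0.06},{"fingers": 8.7,"x": 0,"y": 4,"z": 0,"ax": 0,"ay": 0,"az": 0.06},{"fingers": 8.7,"x": 0,"y": 4,"z": 0,"ax": 0,"ay": 0,"az": 0.06}])

```text
clock: 1.13
eef_pos: [0.3121, 0.6038, 0.4324]
tcp_rot: [[0.463, 0.887, 0.0], [0.887, -0.463, 0.0], [0.0, 0.0, -1.0]]
wrist_force: [0.5, 1.3, 0.4]
width: 0.0869
```

As planned; continue the arc.

Call:
arm_command(steps=[{"fingers": 8.7,"x": 0,"y": 4,"z": 0,"ax": 0,"ay": 0,"az": 0.06},{"fingers": 8.7,"x": 0,"y": 4,"z": 0,"ax": 0,"ay": 0,"az": 0.06},{"fingers": 8.7,"x": 0,"y": 4,"z": 0,"ax": 0,"ay": 0,"az": 0.06},{"fingers": 8.7,"x": 0,"y": 4,"z": 0,"ax": 0,"ay": 0,"az": 0.06},{"fingers": 8.7,"x": 0,"y": 4,"z": 0,"ax": 0,"ay": 0,"az": 0.06},{"fingers": 8.7,"x": 0,"y": 4,"z": 0,"ax": 0,"ay": 0,"az": 0.06},{"fingers": 8.7,"x": 0,"y": 4,"z": 0,"ax": 0,"ay": 0,"az": 0.06},{"fingers": 8.7,"x": 0,"y": 4,"z": 0,"ax": 0,"ay": 0,"az": 0.06},{"fingers": 8.7,"x": 0,"y": 4,"z": 0,"ax": 0,"ay": 0,"az": 0.06},{"fingers": 8.7,"x": 0,"y": 4,"z": 0,"ax": 0,"ay": 0,"az": 0.06}])

```text
clock: 1.97
eef_pos: [0.6004, 0.3345, 0.4322]
tcp_rot: [[0.883, 0.47, -0.0], [0.47, -0.883, -0.0], [-0.0, -0.0, -1.0]]
wrist_force: [1.1, -0.1, -0.4]
width: 0.0873
```

Call:
arm_command(steps=[{"fingers": 8.7,"x": 0,"y": 4,"z": 0,"ax": 0,"ay": 0,"az": 0.06},{"fingers": 8.7,"x": 0,"y": 4,"z": 0,"ax": 0,"ay": 0,"az": 0.06},{"fingers": 8.7,"x": 0,"y": 4,"z": 0,"ax": 0,"ay": 0,"az": 0.06},{"fingers": 8.7,"x": 0,"y": 4,"z": 0,"ax": 0,"ay": 0,"az": 0.06},{"fingers": 8.7,"x": 0,"y": 4,"z": 0,"ax": 0,"ay": 0,"az": 0.06},{"fingers": 8.7,"x": 0,"y": 4,"z": 0,"ax": 0,"ay": 0,"az": 0.06},{"fingers": 8.7,"x": 0,"y": 4,"z": 0,"ax": 0,"ay": 0,"az": 0.06},{"fingers": 8.7,"x": 0,"y": 4,"z": 0,"ax": 0,"ay": 0,"az": 0.06},{"fingers": 8.7,"x": 0,"y": 4,"z": 0,"ax": 0,"ay": 0,"az": 0.06},{"fingers": 8.7,"x": 0,"y": 4,"z": 0,"ax": 0,"ay": 0,"az": 0.06}])

```text
clock: 2.8
eef_pos: [0.6862, -0.0502, 0.4321]
tcp_rot: [[0.994, -0.11, -0.0], [-0.11, -0.994, 0.0], [-0.0, -0.0, -1.0]]
wrist_force: [-0.5, 0.8, 0.2]
width: 0.0867
```

Call:
arm_command(steps=[{"fingers": 8.7,"x": 0,"y": 4,"z": 0,"ax": 0,"ay": 0,"az": 0.06},{"fingers": 8.7,"x": 0,"y": 4,"z": 0,"ax": 0,"ay": 0,"az": 0.06},{"fingers": 8.7,"x": 0,"y": 0,"z": 0,"ax": 0,"ay": 0,"az": 0.12},{"fingers": 8.7,"x": 0,"y": 0,"z": 0,"ax": 0,"ay": 0,"az": 0.12},{"fingers": 8.7,"x": 0,"y": 0,"z": 0,"ax": 0,"ay": 0,"az": 0.12},{"fingers": 8.7,"x": 0,"y": 0,"z": 0,"ax": 0,"ay": 0,"az": 0.12},{"fingers": 8.7,"x": 0,"y": 0,"z": 0,"ax": 0,"ay": 0,"az": 0.12},{"fingers": 8.7,"x": 0,"y": 0,"z": 0,"ax": 0,"ay": 0,"az": 0.12},{"fingers": 8.7,"x": 0,"y": 0,"z": 0,"ax": 0,"ay": 0,"az": 0.12},{"fingers": 8.7,"x": 0,"y": 0,"z": 0,"ax": 0,"ay": 0,"az": 0.12}])

```text
clock: 3.63
eef_pos: [0.6751, -0.1274, 0.4324]
tcp_rot: [[0.368, -0.93, -0.0], [-0.93, -0.368, 0.0], [-0.0, 0.0, -1.0]]
wrist_force: [0.4, 0.8, 0.7]
width: 0.0872
```

```bash
cat >> h.py <<'E'
MC=np.array([.5547,.1687]);a=np.radians(97.05);MY=np.array([np.cos(a),np.sin(a)]);MX=np.array([MY[1],-MY[0]])
def tomat(p): q=np.array(p)[:2]-MC; return np.array([q@MX,q@MY])
def fromtool(tx,ty,psi):  # target tcp in mat frame, tool-x azimuth psi(deg)
    s=monitor.read_state();R=s["tcp_rot"];p=s["eef_pos"]
    cur=np.degrees(np.arctan2(R[1,0],R[0,0])); dth=(psi-cur+180)%360-180
    t=MC+tx*MX+ty*MY; dw=t-p[:2]
    print("pos",p.round(4),"mat",tomat(p).round(4),"yaw",cur.round(2),"az to turn(rad)",round(-np.radians(dth),4))
    c,s_=np.cos(np.radians(psi)),np.sin(np.radians(psi))
    print("after turn, tool x,y shift cm",round(100*(dw@[c,s_]),2),round(100*(dw@[s_,-c]),2),"down cm to z=.02",round(100*(p[2]-.02),2))
E
python3 - <<'E'
from h import *
fromtool(.095,-.345,-82.95); print(monitor.read_state()['qpos'])
E
```

```text
pos [ 0.6751 -0.1274  0.4324] mat [ 0.0832 -0.3086] yaw -68.39 az to turn(rad) 0.2541
after turn, tool x,y shift cm 3.64 -1.18 down cm to z=.02 41.24
[-18.33533235  26.71778353  42.86700433  68.49591131 -17.83038062
  91.21280594 -47.44838198]
```

Call:
arm_command(steps=[{"fingers": 8.7,"x": 1.8,"y": -0.6,"z": 0,"ax": 0,"ay": 0,"az": 0.125},{"fingers": 8.7,"x": 1.8,"y": -0.6,"z": 0,"ax": 0,"ay": 0,"az": 0.125},{"fingers": 8.7,"x": 0,"y": 0,"z": 4,"ax": 0,"ay": 0,"az": 0.004},{"fingers": 8.7,"x": 0,"y": 0,"z": 4,"ax": 0,"ay": 0,"az": 0},{"fingers": 8.7,"x": 0,"y": 0,"z": 4,"ax": 0,"ay": 0,"az": 0},{"fingers": 8.7,"x": 0,"y": 0,"z": 4,"ax": 0,"ay": 0,"az": 0},{"fingers": 8.7,"x": 0,"y": 0,"z": 4,"ax": 0,"ay": 0,"az": 0},{"fingers": 8.7,"x": 0,"y": 0,"z": 4,"ax": 0,"ay": 0,"az": 0},{"fingers": 8.7,"x": 0,"y": 0,"z": 4,"ax": 0,"ay": 0,"az": 0},{"fingers": 8.7,"x": 0,"y": 0,"z": 4,"ax": 0,"ay": 0,"az": 0}])

```text
clock: 4.47
eef_pos: [0.6977, -0.1574, 0.1107]
tcp_rot: [[0.129, -0.992, 0.0], [-0.992, -0.129, 0.0], [-0.0, -0.0, -1.0]]
wrist_force: [0.1, 0.2, -0.5]
width: 0.087
```

Run:
```python
from h import *
fromtool(.095,-.345,-82.95); print(monitor.read_state()['qpos'].round(1))
for n in("scene","top"):
    d=optics.get_image(n)["color"]; cv2.imwrite(f"pics/{n}1.png",d[:,:,::-1])
```

```text
pos [ 0.6977 -0.1574  0.1107] mat [ 0.1019 -0.3412] yaw -82.59 az to turn(rad) 0.0062
after turn, tool x,y shift cm 0.38 0.69 down cm to z=.02 9.07
[-15.1  41.3  39.2  89.5 -28.9  59.7 -50.6]
```

View pics/scene1.png

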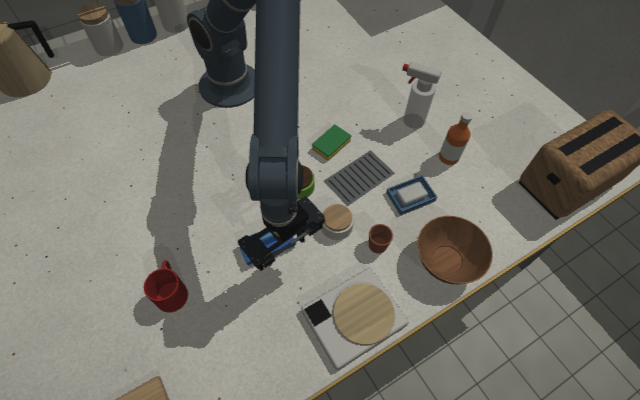

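View pics/top1.png

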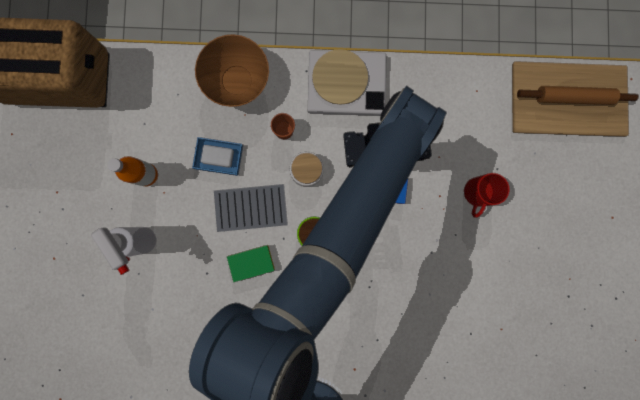

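Call:
arm_command(steps=[{"fingers": 8.7,"x": 0.4,"y": 0,"z": 1,"ax": 0,"ay": 0,"az": 0.006},{"fingers": 8.7,"x": 0,"y": 0,"z": 1,"ax": 0,"ay": 0,"az": 0},{"fingers": 8.7,"x": 0,"y": 0,"z": 1,"ax": 0,"ay": 0,"az": 0},{"fingers": 8.7,"x": 0,"y": 0,"z": 1,"ax": 0,"ay": 0,"az": 0},{"fingers": 8.7,"x": 0,"y": 0,"z": 1,"ax": 0,"ay": 0,"az": 0},{"fingers": 8.7,"x": 0,"y": 0,"z": 1,"ax": 0,"ay": 0,"az": 0},{"fingers": 8.7,"x": 0,"y": 0,"z": 1,"ax": 0,"ay": 0,"az": 0},{"fingers": 8.7,"x": 0,"y": 0,"z": 1,"ax": 0,"ay": 0,"az": 0},{"fingers": 8.7,"x": 0,"y": 0,"z": 1,"ax": 0,"ay": 0,"az": 0},{"fingers": 8.7,"x": 0,"y": 0,"z": 0,"ax": 0,"ay": 0,"az": 0}])

```text
clock: 5.4
eef_pos: [0.6968, -0.1612, 0.0196]
tcp_rot: [[0.123, -0.992, -0.004], [-0.992, -0.123, 0.001], [-0.002, 0.004, -1.0]]
wrist_force: [-0.0, 0.0, -0.2]
width: 0.087
```

Run:
```python
from h import *
fromtool(.0465,-.345,-82.95)
d=optics.get_image("wrist")["color"]; cv2.imwrite(f"pics/w2.png",d[:,:,::-1])
```

```text
pos [ 0.6968 -0.1612  0.0196] mat [ 0.1005 -0.3448] yaw -82.96 az to turn(rad) -0.0002
after turn, tool x,y shift cm 0.02 5.4 down cm to z=.02 -0.04
```

View pics/w2.png

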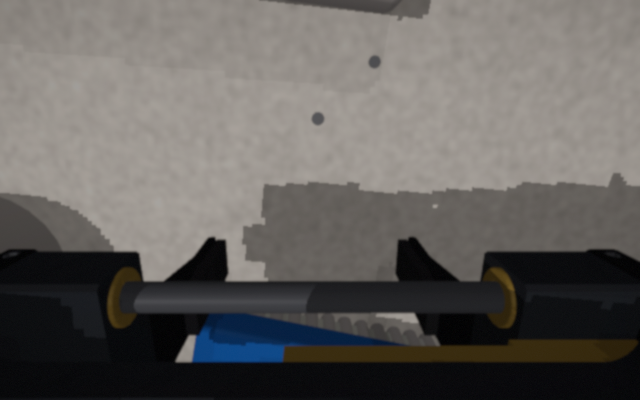

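Call:
arm_command(steps=[{"fingers": 8.7,"x": 0,"y": 0.4,"z": 0,"ax": 0,"ay": 0,"az": 0},{"fingers": 8.7,"x": 0,"y": 0.4,"z": 0,"ax": 0,"ay": 0,"az": 0},{"fingers": 8.7,"x": 0,"y": 0.4,"z": 0,"ax": 0,"ay": 0,"az": 0},{"fingers": 8.7,"x": 0,"y": 0.4,"z": 0,"ax": 0,"ay": 0,"az": 0},{"fingers": 8.7,"x": 0,"y": 0.4,"z": 0,"ax": 0,"ay": 0,"az": 0},{"fingers": 8.7,"x": 0,"y": 0.4,"z": 0,"ax": 0,"ay": 0,"az": 0},{"fingers": 8.7,"x": 0,"y": 0.4,"z": 0,"ax": 0,"ay": 0,"az": 0},{"fingers": 8.7,"x": 0,"y": 0.4,"z": 0,"ax": 0,"ay": 0,"az": 0},{"fingers": 8.7,"x": 0,"y": 0.4,"z": 0,"ax": 0,"ay": 0,"az": 0},{"fingers": 8.7,"x": 0,"y": 0.4,"z": 0,"ax": 0,"ay": 0,"az": 0}])

```text
clock: 6.28
eef_pos: [0.6585, -0.1666, 0.0226]
tcp_rot: [[0.123, -0.992, 0.0], [-0.992, -0.123, 0.0], [-0.0, -0.0, -1.0]]
wrist_force: [1.5, 1.3, -0.8]
width: 0.0871
```

Run:
```python
from h import *
fromtool(.0465,-.345,-82.95);print(monitor.read_state()['moment'])
for n in("wrist","scene"):
    d=optics.get_image(n)["color"]
    if n=='scene': d=cv2.resize(d[150:300,200:400],None,fx=3,fy=3)
    cv2.imwrite(f"pics/{n}3.png",d[:,:,::-1])
```

```text
pos [ 0.6585 -0.1666  0.0226] mat [ 0.0618 -0.3455] yaw -82.96 az to turn(rad) -0.0001
after turn, tool x,y shift cm -0.05 1.53 down cm to z=.02 0.26
[ 0.16727742 -0.06997021 -0.04439209]
```

View pics/wrist3.png

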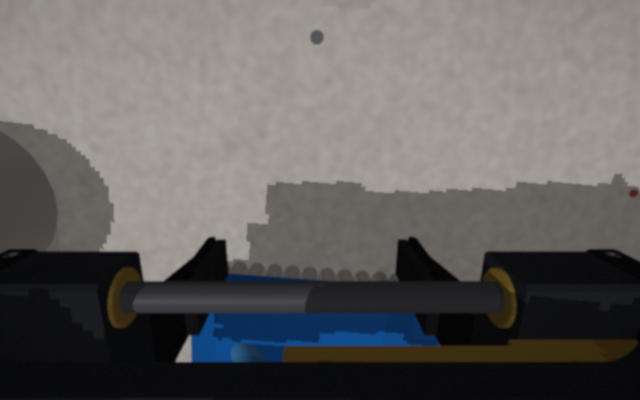

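View pics/scene3.png

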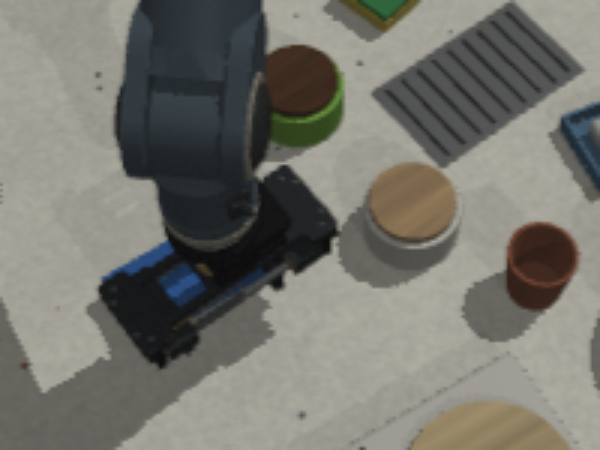

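Call:
arm_command(steps=[{"fingers": 8.7,"x": 0,"y": 0.2,"z": 0.1,"ax": 0,"ay": 0,"az": 0},{"fingers": 8.7,"x": 0,"y": 0.2,"z": 0,"ax": 0,"ay": 0,"az": 0},{"fingers": 8.7,"x": 0,"y": 0.2,"z": 0,"ax": 0,"ay": 0,"az": 0},{"fingers": 8.7,"x": 0,"y": 0.2,"z": 0,"ax": 0,"ay": 0,"az": 0},{"fingers": 8.7,"x": 0,"y": 0.2,"z": 0,"ax": 0,"ay": 0,"az": 0},{"fingers": 8.7,"x": 0,"y": 0.2,"z": 0,"ax": 0,"ay": 0,"az": 0},{"fingers": 8.7,"x": 0,"y": 0.2,"z": 0,"ax": 0,"ay": 0,"az": 0},{"fingers": 8.7,"x": 0,"y": 0.1,"z": 0,"ax": 0,"ay": 0,"az": 0},{"fingers": 8.7,"x": 0,"y": 0,"z": 0,"ax": 0,"ay": 0,"az": 0},{"fingers": 8.7,"x": 0,"y": 0,"z": 0,"ax": 0,"ay": 0,"az": 0}])

```text
clock: 7.22
eef_pos: [0.6432, -0.1689, 0.0214]
tcp_rot: [[0.122, -0.992, -0.001], [-0.992, -0.122, -0.0], [0.0, 0.001, -1.0]]
wrist_force: [1.0, 0.1, 0.7]
width: 0.0869
```

Run:
```python
from h import *
fromtool(.0465,-.345,-82.95);print(monitor.read_state()['moment'])
for n in("wrist",):
    d=optics.get_image(n)["color"]
    cv2.imwrite(f"pics/{n}4.png",d[:,:,::-1])
```

```text
pos [ 0.6432 -0.1689  0.0214] mat [ 0.0464 -0.3459] yaw -82.97 az to turn(rad) -0.0004
after turn, tool x,y shift cm -0.09 -0.01 down cm to z=.02 0.14
[ 0.00141315  0.17459184 -0.02997932]
```

View pics/wrist4.png

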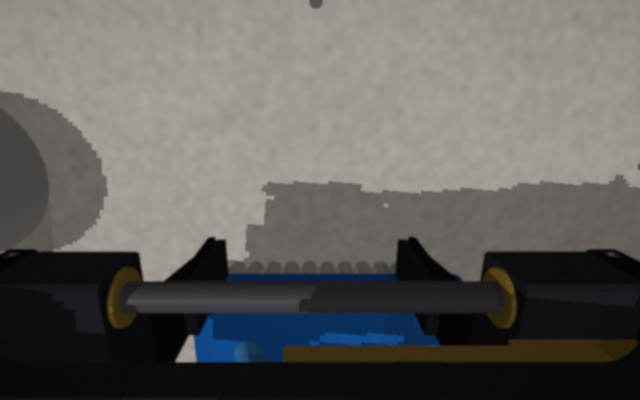

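Call:
arm_command(steps=[{"fingers": 8.7,"x": 0,"y": -1,"z": 0,"ax": 0,"ay": 0,"az": 0},{"fingers": 8.7,"x": 0,"y": -2,"z": 0,"ax": 0,"ay": 0,"az": 0},{"fingers": 8.7,"x": 0,"y": 0,"z": -4,"ax": 0,"ay": 0,"az": 0},{"fingers": 8.7,"x": 0,"y": 0,"z": -4,"ax": 0,"ay": 0,"az": 0},{"fingers": 8.7,"x": 0,"y": 0,"z": -4,"ax": 0,"ay": 0,"az": 0},{"fingers": 3,"x": 0,"y": 0,"z": -2,"ax": 0,"ay": 0,"az": -0.12},{"fingers": 3,"x": 0,"y": 0,"z": 0,"ax": 0,"ay": 0,"az": -0.12},{"fingers": 3,"x": 0,"y": 0,"z": 0,"ax": 0,"ay": 0,"az": -0.12},{"fingers": 3,"x": 0,"y": 0,"z": 0,"ax": 0,"ay": 0,"az": -0.12},{"fingers": 3,"x": 0,"y": 0,"z": 0,"ax": 0,"ay": 0,"az": -0.12}])

```text
clock: 8.1
eef_pos: [0.674, -0.1647, 0.1617]
tcp_rot: [[0.666, -0.746, 0.0], [-0.746, -0.666, -0.0], [0.0, 0.0, -1.0]]
wrist_force: [0.4, -0.1, -0.3]
width: 0.0613
```

Call:
arm_command(steps=[{"fingers": 3,"x": 0,"y": 0,"z": 0,"ax": 0,"ay": 0,"az": -0.12},{"fingers": 3,"x": 0,"y": 0,"z": 0,"ax": 0,"ay": 0,"az": -0.12},{"fingers": 3,"x": 0,"y": 0,"z": 0,"ax": 0,"ay": 0,"az": -0.12},{"fingers": 3,"x": 0,"y": 0,"z": 0,"ax": 0,"ay": 0,"az": -0.12},{"fingers": 3,"x": 0,"y": 0,"z": 0,"ax": 0,"ay": 0,"az": -0.12},{"fingers": 3,"x": 0,"y": 0,"z": 0,"ax": 0,"ay": 0,"az": -0.12},{"fingers": 3,"x": 0,"y": 0,"z": 0,"ax": 0,"ay": 0,"az": -0.12},{"fingers": 3,"x": 0,"y": 0,"z": 0,"ax": 0,"ay": 0,"az": 0},{"fingers": 3,"x": 0,"y": 0,"z": 0,"ax": 0,"ay": 0,"az": 0},{"fingers": 3,"x": 0,"y": 0,"z": 0,"ax": 0,"ay": 0,"az": 0}])

```text
clock: 8.93
eef_pos: [0.6737, -0.1651, 0.1614]
tcp_rot: [[1.0, -0.011, -0.0], [-0.011, -1.0, -0.0], [-0.0, 0.0, -1.0]]
wrist_force: [-0.7, 0.3, 0.0]
width: 0.03
```

Run:
```python
from h import *
fromtool(.0005,-.447,7.05);print(monitor.read_state()['qpos'].round(1))
for n in("wrist","scene","top"):
    d=optics.get_image(n)["color"]
    cv2.imwrite(f"pics/{n}5.png",d[:,:,::-1])
```

```text
pos [ 0.6737 -0.1651  0.1614] mat [ 0.0771 -0.3459] yaw -0.62 az to turn(rad) -0.1339
after turn, tool x,y shift cm -7.66 10.11 down cm to z=.02 14.14
[ -3.7  32.5  21.   89.7 -12.8  60.2  20.1]
```

View pics/wrist5.png

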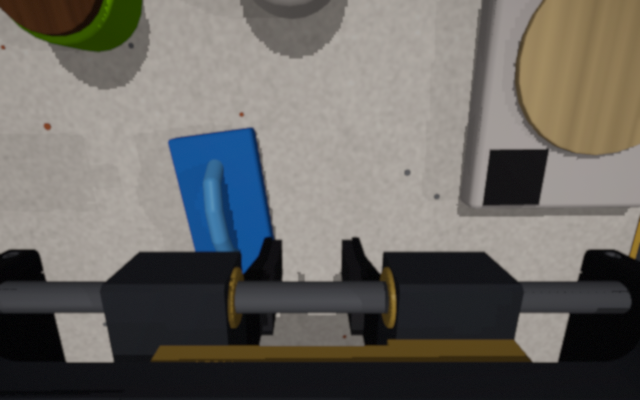

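View pics/scene5.png

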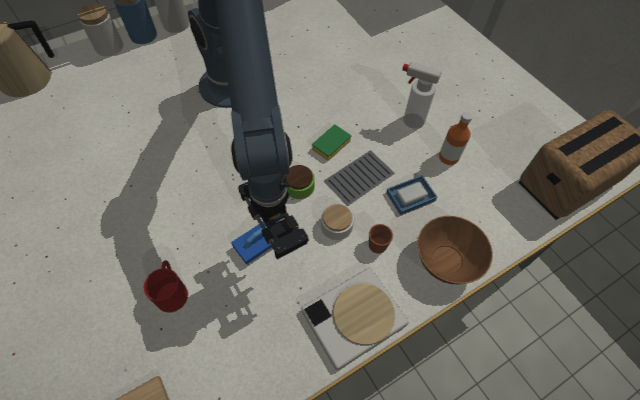

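View pics/top5.png

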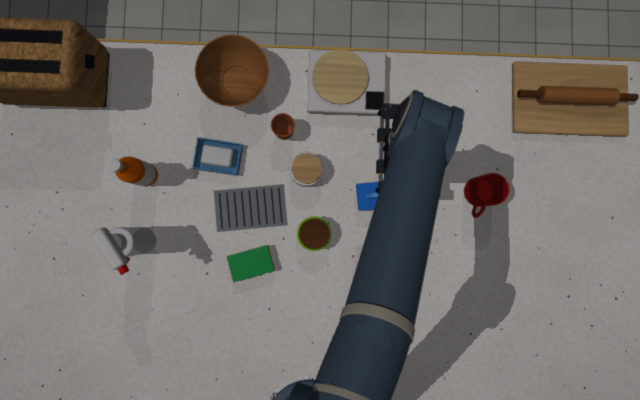

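Call:
arm_command(steps=[{"fingers": 3,"x": 0,"y": 0,"z": 0,"ax": 0,"ay": 0,"az": -0.067},{"fingers": 3,"x": 0,"y": 0,"z": 0,"ax": 0,"ay": 0,"az": -0.067},{"fingers": 3,"x": 0,"y": 3.4,"z": 0,"ax": 0,"ay": 0,"az": 0},{"fingers": 3,"x": 0,"y": 3.4,"z": 0,"ax": 0,"ay": 0,"az": 0},{"fingers": 3,"x": 0,"y": 3.3,"z": 0,"ax": 0,"ay": 0,"az": 0},{"fingers": 3,"x": -2.6,"y": 0,"z": 0,"ax": 0,"ay": 0,"az": 0},{"fingers": 3,"x": -2.5,"y": 0,"z": 0,"ax": 0,"ay": 0,"az": 0},{"fingers": 3,"x": -2.5,"y": 0,"z": 0,"ax": 0,"ay": 0,"az": 0},{"fingers": 3,"x": 0,"y": 0,"z": 0,"ax": 0,"ay": 0,"az": 0},{"fingers": 3,"x": 0,"y": 0,"z": 0,"ax": 0,"ay": 0,"az": 0}])

```text
clock: 9.92
eef_pos: [0.6099, -0.2755, 0.1619]
tcp_rot: [[0.992, 0.123, 0.0], [0.123, -0.992, -0.0], [0.0, 0.0, -1.0]]
wrist_force: [1.0, -0.1, 0.2]
width: 0.0298
```

Run:
```python
from h import *
fromtool(.0005,-.447,7.05)
d=optics.get_image("wrist"); print(d.keys(),d["tool_from_camera"].round(3))
d=d["color"]
cv2.imwrite(f"pics/w6.png",d[:,:,::-1])
```

```text
pos [ 0.6099 -0.2755  0.1619] mat [ 2.000e-04 -4.476e-01] yaw 7.06 az to turn(rad) 0.0002
after turn, tool x,y shift cm 0.03 -0.06 down cm to z=.02 14.19
dict_keys(['color', 'mtx', 'tool_from_camera']) [[ 1.    -0.    -0.     0.001]
 [ 0.     0.959  0.285 -0.078]
 [ 0.    -0.285  0.959 -0.162]
 [ 0.     0.     0.     1.   ]]
```

View pics/w6.png

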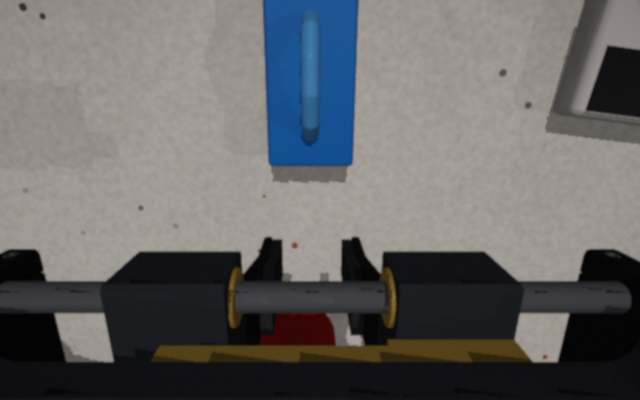

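```bash
cat >> h.py <<'E'
def wristcam():
    s=monitor.read_state();d=optics.get_image("wrist")
    T=np.eye(4);T[:3,:3]=s["tcp_rot"];T[:3,3]=s["eef_pos"]
    d["world_to_cam"]=np.linalg.inv(T@d["tool_from_camera"]);return d
def mask_blue(im):
    H,S,V=[x.astype(int) for x in cv2.split(cv2.cvtColor(im,cv2.COLOR_RGB2HSV))]
    return (H>98)&(H<125)&(S>140)&(V>50)
E
python3 - <<'E'
from h import *
d=wristcam();m=mask_blue(d["color"]);c=blob(m)[0]
for v in(5,40,80,120,150,160):
    xs=np.where(m[v])[0]
    a_,b=[tomat(ray(d,(u,v),.036))*1000 for u in(xs[0]-.5,xs[-1]+.5)]
    print(v,xs[0],xs[-1],a_.round(1),b.round(1),((a_+b)/2).round(1))
v=np.where(m[:,310])[0].max();print(v,tomat(ray(d,(310,v+.5),.036))*1000)
E
```

```text
5 262 355 [ -35.1 -302.3] [  34.8 -302.1] [-1.000e-01 -3.022e+02]
40 263 353 [ -35.2 -326.2] [  34.2 -326. ] [  -0.5 -326.1]
80 265 352 [ -34.8 -355. ] [  34.5 -354.9] [-1.00e-01 -3.55e+02]
120 266 350 [ -35.1 -385.7] [  34.  -385.6] [  -0.5 -385.7]
150 267 349 [ -35.1 -410.1] [  34. -410.] [  -0.6 -410. ]
160 268 349 [ -34.6 -418.5] [  34.3 -418.4] [-2.000e-01 -4.184e+02]
165 [   1.10529191 -423.10704765]
```

Call:
arm_command(steps=[{"fingers": 3,"x": 0,"y": 0,"z": 3,"ax": 0,"ay": 0,"az": 0},{"fingers": 3,"x": 0,"y": 0,"z": 3,"ax": 0,"ay": 0,"az": 0},{"fingers": 3,"x": 0,"y": 0,"z": 3,"ax": 0,"ay": 0,"az": 0},{"fingers": 3,"x": 0,"y": 0,"z": 2,"ax": 0,"ay": 0,"az": 0},{"fingers": 3,"x": 0,"y": 0,"z": 2,"ax": 0,"ay": 0,"az": 0},{"fingers": 3,"x": 0,"y": 0,"z": 1.2,"ax": 0,"ay": 0,"az": 0},{"fingers": 3,"x": 0,"y": -0.5,"z": 0,"ax": 0,"ay": 0,"az": 0},{"fingers": 3,"x": 0,"y": -0.5,"z": 0,"ax": 0,"ay": 0,"az": 0},{"fingers": 3,"x": 0,"y": -0.3,"z": 0,"ax": 0,"ay": 0,"az": 0},{"fingers": 3,"x": 0,"y": -0.3,"z": 0,"ax": 0,"ay": 0,"az": 0}])

```text
clock: 10.85
eef_pos: [0.6101, -0.2587, 0.0211]
tcp_rot: [[0.992, 0.126, 0.003], [0.126, -0.992, -0.001], [0.003, 0.002, -1.0]]
wrist_force: [0.9, -2.2, -0.3]
width: 0.0298
```

Call:
arm_command(steps=[{"fingers": 3,"x": 0.02,"y": -0.5,"z": 0,"ax": 0,"ay": 0,"az": 0},{"fingers": 3,"x": 0.02,"y": -0.5,"z": 0,"ax": 0,"ay": 0,"az": 0},{"fingers": 3,"x": 0.02,"y": -0.5,"z": 0,"ax": 0,"ay": 0,"az": 0},{"fingers": 3,"x": 0.02,"y": -0.5,"z": 0,"ax": 0,"ay": 0,"az": 0},{"fingers": 3,"x": 0.02,"y": -0.5,"z": 0,"ax": 0,"ay": 0,"az": 0},{"fingers": 3,"x": 0,"y": -0.5,"z": 0,"ax": 0,"ay": 0,"az": 0},{"fingers": 3,"x": 0,"y": -0.5,"z": 0,"ax": 0,"ay": 0,"az": 0},{"fingers": 3,"x": 0,"y": -0.5,"z": 0,"ax": 0,"ay": 0,"az": 0},{"fingers": 3,"x": 0,"y": -0.5,"z": 0,"ax": 0,"ay": 0,"az": 0},{"fingers": 3,"x": 0,"y": -0.5,"z": 0,"ax": 0,"ay": 0,"az": 0}])

```text
clock: 11.68
eef_pos: [0.6034, -0.2085, 0.0194]
tcp_rot: [[0.992, 0.126, -0.0], [0.126, -0.992, 0.0], [-0.0, -0.0, -1.0]]
wrist_force: [1.3, -3.2, 2.3]
width: 0.0301
```

Run:
```python
from h import *
fromtool(.001,-.0795,7.05);print(monitor.read_state()['wrist_force'])
for n in("scene","top","wrist"):
    d=optics.get_image(n)["color"]
    if n=='scene': d=cv2.resize(d[130:280,200:440],None,fx=3.3,fy=3.3)
    cv2.imwrite(f"pics/{n}7.png",d[:,:,::-1])
```

```text
pos [ 0.6034 -0.2085  0.0194] mat [ 0.002  -0.3804] yaw 7.22 az to turn(rad) 0.003
after turn, tool x,y shift cm -0.1 -30.09 down cm to z=.02 -0.06
[ 1.33955693 -3.22248217  2.29764389]
```

View pics/wrist7.png

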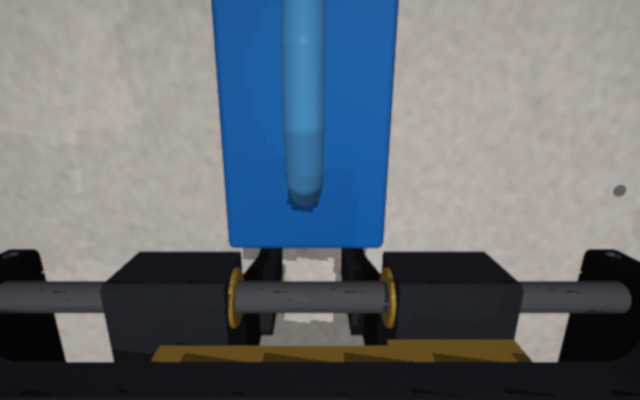

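View pics/scene7.png

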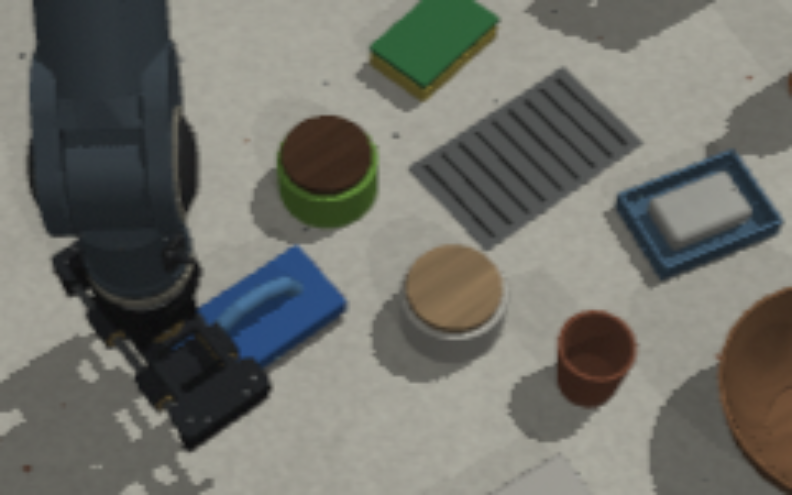

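View pics/top7.png

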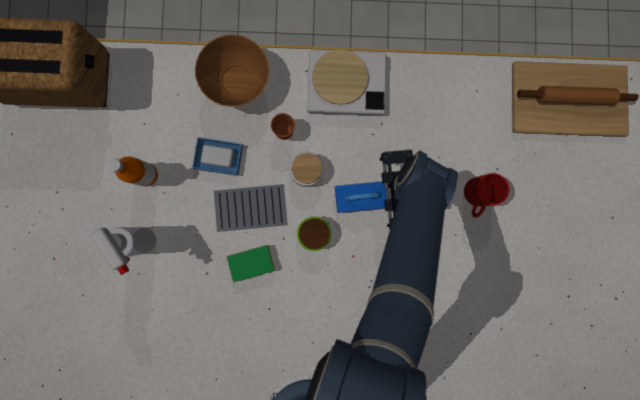

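Run:
```python
from h import *
d=wristcam();m=mask_blue(d["color"])
for v in(5,60,120,180,240):
    xs=np.where(m[v])[0]
    a_,b=[tomat(ray(d,(u,v),.036))*1000 for u in(xs[0]-.5,xs[-1]+.5)]
    print(v,a_.round(1),b.round(1),((a_+b)/2).round(1))
d=optics.get_image("top");m=mask_blue(d["color"])
for u in(338,345,352,360,368,374):
    vs=np.where(m[150:250,u])[0]+150
    a_,b=[tomat(ray(d,(u,v),.036))*1000 for v in(vs[-1]+.5,vs[0]-.5)]
    print(u,a_.round(1),b.round(1),((a_+b)/2).round(1))
```

```text
5 [ -35.2 -267.2] [  34.1 -267. ] [  -0.5 -267.1]
60 [ -35.1 -286.4] [  34.4 -286.2] [  -0.4 -286.3]
120 [ -35.1 -309.3] [  34.4 -309. ] [  -0.4 -309.1]
180 [ -34.8 -334.4] [  34.4 -334.1] [-2.000e-01 -3.343e+02]
240 [ -34.8 -362.2] [  34.4 -361.9] [-2.000e-01 -3.621e+02]
338 [ -34.2 -231.6] [  33.7 -238.5] [-2.000e-01 -2.351e+02]
345 [ -35.9 -249.9] [  34.6 -257. ] [  -0.6 -253.5]
352 [ -35.1 -268.4] [  32.9 -275.4] [  -1.1 -271.9]
360 [ -34.5 -289.6] [  33.5 -296.6] [  -0.5 -293.1]
368 [ -36.5 -310.5] [  34.2 -317.9] [  -1.1 -314.2]
374 [ -35.4 -326.5] [  32.7 -333.7] [  -1.3 -330.1]
```

Call:
arm_command(steps=[{"fingers": 3,"x": 0,"y": -0.5,"z": 0,"ax": 0,"ay": 0,"az": 0.005},{"fingers": 3,"x": 0,"y": -0.5,"z": 0,"ax": 0,"ay": 0,"az": 0.005},{"fingers": 3,"x": 0,"y": -0.7,"z": 0,"ax": 0,"ay": 0,"az": 0},{"fingers": 3,"x": 0,"y": -0.7,"z": 0,"ax": 0,"ay": 0,"az": 0},{"fingers": 3,"x": 0,"y": -0.7,"z": 0,"ax": 0,"ay": 0,"az": 0},{"fingers": 3,"x": 0,"y": -0.7,"z": 0,"ax": 0,"ay": 0,"az": 0},{"fingers": 3,"x": 0,"y": -0.7,"z": 0,"ax": 0,"ay": 0,"az": 0},{"fingers": 3,"x": 0,"y": -0.7,"z": 0,"ax": 0,"ay": 0,"az": 0},{"fingers": 3,"x": 0,"y": -0.7,"z": 0,"ax": 0,"ay": 0,"az": 0},{"fingers": 3,"x": 0,"y": -0.7,"z": 0,"ax": 0,"ay": 0,"az": 0}])

```text
clock: 12.77
eef_pos: [0.5957, -0.1427, 0.0195]
tcp_rot: [[0.993, 0.116, -0.0], [0.116, -0.993, 0.0], [0.0, -0.0, -1.0]]
wrist_force: [-0.8, -1.5, -0.5]
width: 0.0299
```

Run:
```python
from h import *
fromtool(.001,-.0795,7.05);print(monitor.read_state()['wrist_force'])
d=wristcam();m=mask_blue(d["color"])
for v in(5,60,120,180,240):
    xs=np.where(m[v])[0]
    a_,b=[tomat(ray(d,(u,v),.036))*1000 for u in(xs[0]-.5,xs[-1]+.5)]
    print(v,a_.round(1),b.round(1),((a_+b)/2).round(1))
cv2.imwrite(f"pics/w8.png",d["color"][:,:,::-1])
d=optics.get_image("top");m=mask_blue(d["color"]);d=d["color"]
d=cv2.resize(d[120:265,200:440],None,fx=3.3,fy=3.3)
cv2.imwrite(f"pics/t8.png",d[:,:,::-1])
```

```text
pos [ 0.5957 -0.1427  0.0195] mat [ 0.0025 -0.3141] yaw 6.65 az to turn(rad) -0.0069
after turn, tool x,y shift cm -0.15 -23.46 down cm to z=.02 -0.05
[-0.78304955 -1.51569004 -0.49805878]
5 [ -33.4 -202. ] [  36.4 -202.5] [   1.5 -202.2]
60 [ -33.1 -221.2] [  36.1 -221.7] [   1.5 -221.4]
120 [ -33.4 -244.1] [  35.9 -244.6] [   1.2 -244.4]
180 [ -33.8 -269.3] [  35.6 -269.8] [   0.9 -269.6]
240 [ -33.7 -297.3] [  35.3 -297.8] [   0.8 -297.5]
```

View pics/t8.png

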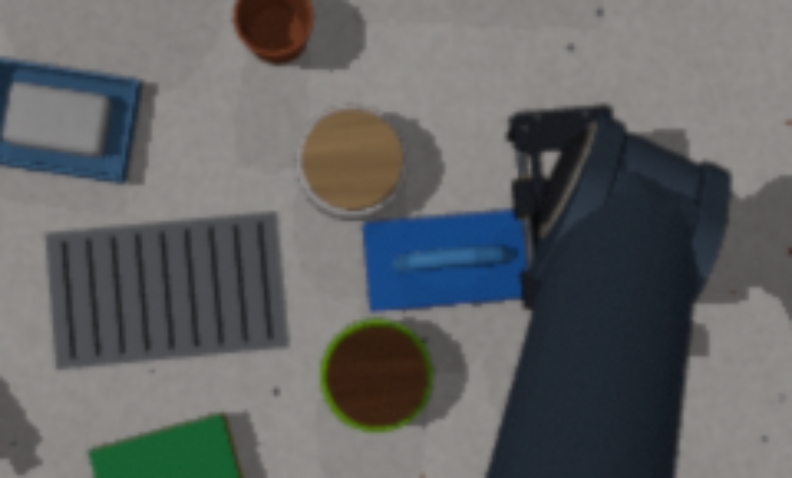

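View pics/w8.png

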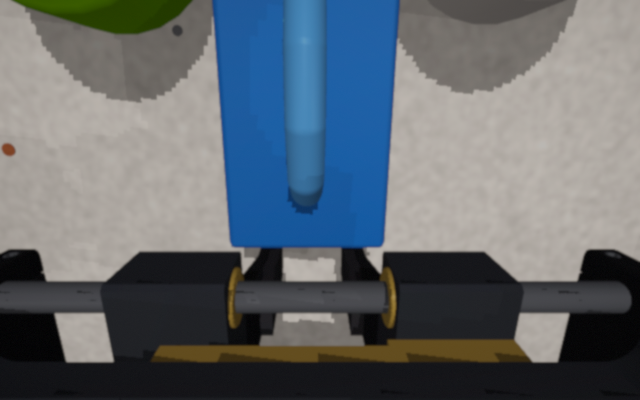

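Call:
arm_command(steps=[{"fingers": 3,"x": 0,"y": -0.7,"z": 0,"ax": 0,"ay": 0,"az": -0.004},{"fingers": 3,"x": 0,"y": -0.7,"z": 0,"ax": 0,"ay": 0,"az": -0.003},{"fingers": 3,"x": 0,"y": -0.7,"z": 0,"ax": 0,"ay": 0,"az": 0},{"fingers": 3,"x": 0,"y": -0.7,"z": 0,"ax": 0,"ay": 0,"az": 0},{"fingers": 3,"x": 0,"y": -0.7,"z": 0,"ax": 0,"ay": 0,"az": 0},{"fingers": 3,"x": 0,"y": -0.7,"z": 0,"ax": 0,"ay": 0,"az": 0},{"fingers": 3,"x": 0,"y": -0.7,"z": 0,"ax": 0,"ay": 0,"az": 0},{"fingers": 3,"x": 0,"y": -0.7,"z": 0,"ax": 0,"ay": 0,"az": 0},{"fingers": 3,"x": 0,"y": -0.7,"z": 0,"ax": 0,"ay": 0,"az": 0},{"fingers": 3,"x": 0,"y": -0.7,"z": 0,"ax": 0,"ay": 0,"az": 0}])

```text
clock: 13.7
eef_pos: [0.5874, -0.0737, 0.0197]
tcp_rot: [[0.992, 0.123, 0.001], [0.123, -0.992, -0.0], [0.001, 0.0, -1.0]]
wrist_force: [0.3, -3.8, 2.8]
width: 0.0301
```

Run:
```python
from h import *
fromtool(.001,-.0795,7.05);print(monitor.read_state()['wrist_force'])
d=wristcam();m=mask_blue(d["color"])
for v in(5,60,120,180,240):
    xs=np.where(m[v])[0]
    a_,b=[tomat(ray(d,(u,v),.036))*1000 for u in(xs[0]-.5,xs[-1]+.5)]
    print(v,a_.round(1),b.round(1),((a_+b)/2).round(1))
d=optics.get_image("top")["color"]
d=cv2.resize(d[120:265,200:440],None,fx=3.3,fy=3.3)
cv2.imwrite(f"pics/t9.png",d[:,:,::-1])
```

```text
pos [ 0.5874 -0.0737  0.0197] mat [ 0.0027 -0.2445] yaw 7.04 az to turn(rad) -0.0002
after turn, tool x,y shift cm -0.17 -16.5 down cm to z=.02 -0.03
[ 0.25079847 -3.7925169   2.84844545]
5 [ -33.6 -132.6] [  35.6 -132.6] [   1.  -132.6]
60 [ -34.3 -151.9] [  35.8 -151.9] [   0.7 -151.9]
120 [ -34.1 -174.8] [  35.7 -174.8] [   0.8 -174.8]
180 [ -33.4 -200.1] [  35.6 -200.1] [   1.1 -200.1]
240 [ -33.6 -228. ] [  35.5 -228.1] [   1. -228.]
```

View pics/t9.png

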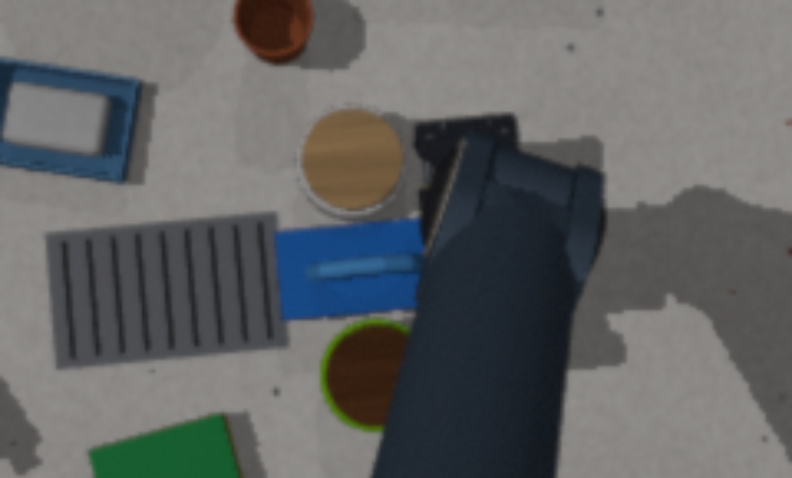

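Call:
arm_command(steps=[{"fingers": 3,"x": 0,"y": -0.8,"z": 0,"ax": 0,"ay": 0,"az": 0},{"fingers": 3,"x": 0,"y": -0.8,"z": 0,"ax": 0,"ay": 0,"az": 0},{"fingers": 3,"x": 0,"y": -0.8,"z": 0,"ax": 0,"ay": 0,"az": 0},{"fingers": 3,"x": 0,"y": -0.8,"z": 0,"ax": 0,"ay": 0,"az": 0},{"fingers": 3,"x": 0,"y": -0.8,"z": 0,"ax": 0,"ay": 0,"az": 0},{"fingers": 3,"x": 0,"y": -0.8,"z": 0,"ax": 0,"ay": 0,"az": 0},{"fingers": 3,"x": 0,"y": -0.8,"z": 0,"ax": 0,"ay": 0,"az": 0},{"fingers": 3,"x": 0,"y": -0.8,"z": 0,"ax": 0,"ay": 0,"az": 0},{"fingers": 3,"x": 0,"y": -0.8,"z": 0,"ax": 0,"ay": 0,"az": 0},{"fingers": 3,"x": 0,"y": -0.8,"z": 0,"ax": 0,"ay": 0,"az": 0}])

```text
clock: 14.63
eef_pos: [0.5771, 0.0064, 0.0194]
tcp_rot: [[0.992, 0.123, -0.001], [0.123, -0.992, 0.0], [-0.0, -0.0, -1.0]]
wrist_force: [1.0, -1.2, -2.0]
width: 0.0298
```

Run:
```python
from h import *
fromtool(.001,-.0795,7.05);print(monitor.read_state()['wrist_force'])
d=wristcam();m=mask_blue(d["color"])
for v in(5,60,120,180,240):
    xs=np.where(m[v])[0]
    a_,b=[tomat(ray(d,(u,v),.036))*1000 for u in(xs[0]-.5,xs[-1]+.5)]
    print(v,a_.round(1),b.round(1),((a_+b)/2).round(1))
```

```text
pos [0.5771 0.0064 0.0194] mat [ 0.0023 -0.1638] yaw 7.07 az to turn(rad) 0.0003
after turn, tool x,y shift cm -0.13 -8.43 down cm to z=.02 -0.06
[ 0.96447931 -1.16508001 -1.95988527]
5 [-33.9 -51.9] [ 35.9 -51.9] [  1.  -51.9]
60 [-33.9 -71.1] [ 36.1 -71.1] [  1.1 -71.1]
120 [-33.6 -94. ] [ 35.6 -94. ] [  1. -94.]
180 [ -33.8 -119.3] [  35.6 -119.2] [   0.9 -119.2]
240 [ -34.3 -147.1] [  36.  -147.1] [   0.8 -147.1]
```

Call:
arm_command(steps=[{"fingers": 3,"x": 0,"y": -0.9,"z": 0,"ax": 0,"ay": 0,"az": 0},{"fingers": 3,"x": 0,"y": -0.9,"z": 0,"ax": 0,"ay": 0,"az": 0},{"fingers": 3,"x": 0,"y": -0.9,"z": 0,"ax": 0,"ay": 0,"az": 0},{"fingers": 3,"x": 0,"y": -0.9,"z": 0,"ax": 0,"ay": 0,"az": 0},{"fingers": 3,"x": 0,"y": -0.9,"z": 0,"ax": 0,"ay": 0,"az": 0},{"fingers": 3,"x": 0,"y": -0.9,"z": 0,"ax": 0,"ay": 0,"az": 0},{"fingers": 3,"x": 0,"y": -0.9,"z": 0,"ax": 0,"ay": 0,"az": 0},{"fingers": 3,"x": 0,"y": -0.8,"z": 0,"ax": 0,"ay": 0,"az": 0},{"fingers": 3,"x": 0,"y": -0.6,"z": 0,"ax": 0,"ay": 0,"az": 0},{"fingers": 3,"x": 0,"y": -0.3,"z": 0,"ax": 0,"ay": 0,"az": 0}])

```text
clock: 15.52
eef_pos: [0.5676, 0.086, 0.0195]
tcp_rot: [[0.992, 0.124, -0.0], [0.124, -0.992, 0.0], [0.0, -0.0, -1.0]]
wrist_force: [-0.5, -1.7, 0.1]
width: 0.0301
```

Run:
```python
from h import *
fromtool(.001,-.0835,7.05);print(monitor.read_state()['wrist_force'])
d=optics.get_image("top");m=mask_blue(d["color"]);d=d["color"]
d=cv2.resize(d[120:265,170:410],None,fx=3.3,fy=3.3)
cv2.imwrite(f"pics/t10.png",d[:,:,::-1])
```

```text
pos [0.5676 0.086  0.0195] mat [ 0.0026 -0.0836] yaw 7.12 az to turn(rad) 0.0012
after turn, tool x,y shift cm -0.16 -0.01 down cm to z=.02 -0.05
[-0.46367576 -1.65551344  0.12107062]
```

View pics/t10.png

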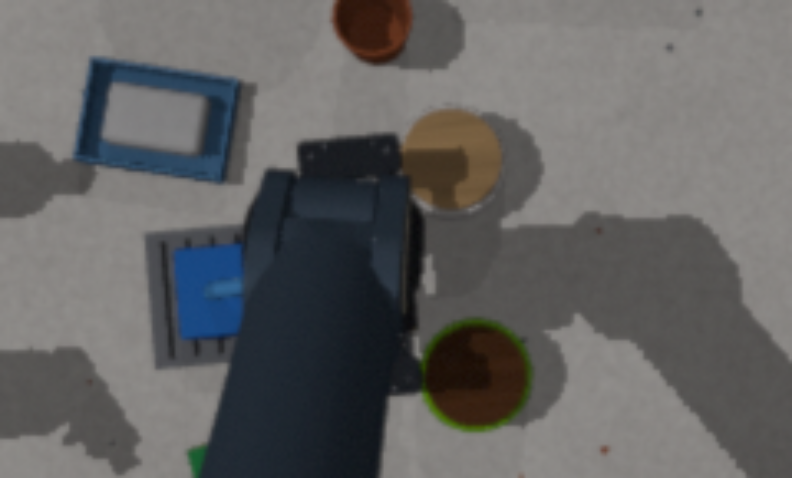

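Call:
arm_command(steps=[{"fingers": 3,"x": 0,"y": 0.7,"z": 0,"ax": 0,"ay": 0,"az": 0},{"fingers": 3,"x": -0.1,"y": 0.8,"z": 0,"ax": 0,"ay": 0,"az": 0},{"fingers": 3,"x": -0.1,"y": 0.8,"z": 0,"ax": 0,"ay": 0,"az": 0},{"fingers": 3,"x": 0,"y": 0,"z": -3,"ax": 0,"ay": 0,"az": 0},{"fingers": 3,"x": 0,"y": 0,"z": -4,"ax": 0,"ay": 0,"az": 0},{"fingers": 3,"x": 0,"y": 0,"z": -4,"ax": 0,"ay": 0,"az": 0},{"fingers": 3,"x": 0,"y": 0,"z": -4,"ax": 0,"ay": 0,"az": 0},{"fingers": 3,"x": 0,"y": 4,"z": 0,"ax": 0,"ay": 0,"az": 0},{"fingers": 3,"x": 0,"y": 4,"z": 0,"ax": 0,"ay": 0,"az": 0},{"fingers": 3,"x": 0,"y": 4,"z": 0,"ax": 0,"ay": 0,"az": 0}])

```text
clock: 16.4
eef_pos: [0.5834, -0.0595, 0.1708]
tcp_rot: [[0.992, 0.123, 0.002], [0.123, -0.992, 0.0], [0.002, -0.0, -1.0]]
wrist_force: [0.4, -0.1, -0.6]
width: 0.0299
```

Call:
arm_command(steps=[{"fingers": 3,"x": 0,"y": 4,"z": 0,"ax": 0,"ay": 0,"az": 0},{"fingers": 3,"x": 0,"y": 4,"z": 0,"ax": 0,"ay": 0,"az": 0},{"fingers": 3,"x": 0,"y": 4,"z": 0,"ax": 0,"ay": 0,"az": 0},{"fingers": 3,"x": 0,"y": 4,"z": 0,"ax": 0,"ay": 0,"az": 0},{"fingers": 3,"x": 0,"y": 0,"z": 0,"ax": 0,"ay": 0,"az": 0},{"fingers": 3,"x": 0,"y": 0,"z": 0,"ax": 0,"ay": 0,"az": 0},{"fingers": 3,"x": 0,"y": 0,"z": 0,"ax": 0,"ay": 0,"az": 0},{"fingers": 3,"x": 0,"y": 0,"z": 0,"ax": 0,"ay": 0,"az": 0},{"fingers": 3,"x": 0,"y": 0,"z": 0,"ax": 0,"ay": 0,"az": 0},{"fingers": 3,"x": 0,"y": 0,"z": 0,"ax": 0,"ay": 0,"az": 0}])

```text
clock: 17.23
eef_pos: [0.6031, -0.2146, 0.1695]
tcp_rot: [[0.992, 0.125, 0.0], [0.125, -0.992, 0.001], [0.0, -0.001, -1.0]]
wrist_force: [0.3, 0.9, -0.6]
width: 0.0298
```

Run:
```python
from h import *
print(monitor.read_state()['wrist_force'],monitor.read_state()['dq'].max())
for n in("top","scene"):
    d=optics.get_image(n);m=mask_blue(d["color"]);u=U[n]['mat'];yy,xx=np.mgrid[:400,:640]
    w=(abs(xx-u[0])<45)&(abs(yy-u[1])<(25 if n=='top' else 30))
    if n=='top': w&=(yy>182)
    else: w&=~((xx>385)&(yy>178))
    c=blob(m&w)[0];r=rectworld(d,c,.036);print(n,r,(tomat(np.array(r[:2])/1000)*1000).round(1),cv2.boundingRect(c))
    d=d["color"];x0,y0=(170,120) if n=='top' else (240,110)
    cv2.imwrite(f"pics/{n}11.png",cv2.resize(d[y0:y0+145,x0:x0+240],None,fx=3.3,fy=3.3)[:,:,::-1])
```

```text
[ 0.31632194  0.9230618  -0.55437097] 0.2918149351708221
top (556.1, 164.2, 140.0, 73.2, 97.27) [ 0.8 -4.6] (223, 191, 55, 32)
scene (560.5, 163.1, 142.7, 74.2, 97.17) [ 5.1 -6.3] (335, 153, 50, 41)
```

View pics/top11.png

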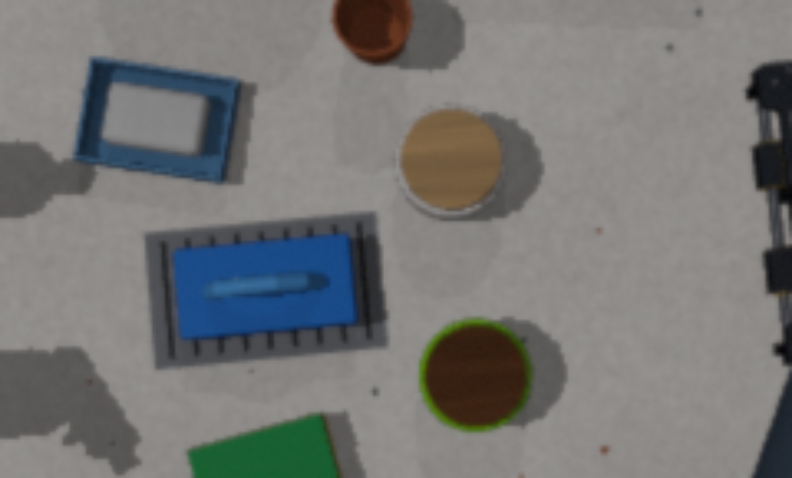

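View pics/scene11.png

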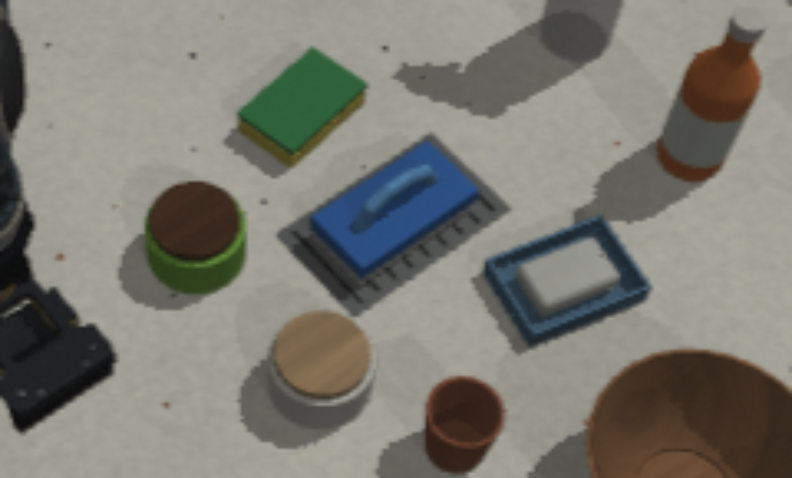

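The brush sits centred and flat on the mat, about 1 mm off in x and 5 mm in y, and the gripper is clear. Handing in.

```bash
python3 -c "
from cell import finish_job
print(finish_job())"
```

```text
the job is handed in; nothing more can be done
None
```

The brush went through the gap and is lying wholly on the drip mat. I handed the job in at about 17 s; no verdict is reported.

**What I did:** I pushed the brush flush from its side with the two open fingers, which lined it up with the mat's axis. Then I set the fingers 30 mm apart and pushed its tail end straight through the gap onto the mat. After that I backed off and lifted the gripper clear.

**Last checks:**
- **Position:** The top camera puts the brush centre at about (+1, −5) mm in the mat frame, within about 0.2° of the mat's axis. That leaves roughly 19 mm to spare at the sides and 20 mm at the ends.
- **In the gap:** While passing between the jars, the wrist camera showed the brush about 1 mm off the mat's centre line.
- **Forces:** Wrist force readings, taken at the end of each move call, stayed within about 5 N during the pushing.
- **Bystanders:** In the final top and scene views the bystanders in the frame look unmoved. The mug was outside those last close-up pictures, but nothing went near it.

**Disagreement:** The scene camera reads the brush centre at (+5, −6) mm, about 4 mm off the top camera in x. Its oblique view takes in the block's side face, so I trusted the top camera. Either reading is well inside the limits.

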